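Find the stamped parts crate and push it to the dispatch line

ROBOT

A 7-joint arm with a two-finger parallel gripper is mounted at the origin on a cart in front of the work surface, level with it; the furniture and walls round the work are solid. World frame = base frame: x ahead of the robot, y to its left, z up, the work surface at z = 0. Lengths are in m, angles in rad, forces in N, time in s.
With the tool pointing down it reaches from about 0.425 to 0.925 m from the base axis. Payload 6.8 kg.
Tool frame: the origin (TCP) lies at the very end of the fingers, on their centre line; the grasp point (between the pads) lies 19 mm behind it (r.tcp_to_grasp is the distance from the TCP to the grasp point, in m); z points along the fingers, y is the line along which they close (so a half turn about z gives the same grasp; the last joint's range is limited). The gripper opens to 85 mm and grips with 20 to 120 N. Pads are 22 mm wide; open, the fingers measure 114 mm over their backs; the gripper's body (76 mm by 85 mm) begins 54 mm behind the grasp point. The pads swing forward as they close: fully open they stand 13 mm farther back than shut.
Start: joints at [1.139, 0.477, 0.022, 1.555, -0.011, 1.109, -0.083], TCP at [0.215, -0.64, 0.231] pointing down, gripper open.
Joint ranges: [-2.96, 2.96], [-0.34, 2.1], [-1.41, 1.46], [0.24, 2.44], [-1.37, 4.51], [0.17, 1.92], [-2.96, 2.96]. Speed limits (rad/s): [2.39, 2.39, 3.14, 3.14, 3.14, 3.14, 3.14].

INTERFACE

Orientations are given as a rotation vector (axis times angle).
In Python, from bench import r gives the robot as it stands.
- The arm moves only by the tool step_arm, never from a script. Its argument "moves" is a list of rows, each a list of 7 numbers: the shift along the tool's x, y, z in mm, then the turn, a rotation vector about the tool's x, y, z in rad, then the finger opening in mm, from 0 to 85.4. A call has 1 to 8 rows; each row is the pose to reach, as a shift and turn from the pose commanded when the call began, along the tool's axes at that moment; what a row does not reach only later rows make up. A row lasts 1/10 s, in which the tool goes at most 50 mm and 8.59 degrees, less where a joint would pass 70% of its speed; a pose out of reach is approached as far as the arm can. A call with a gripper value outside its range is refused whole. The fingers move at their own pace and stop on an object; "grip_force" is the grip in N (left out, the last holds). Time passes only in rows, so rows that repeat a pose let the fingers close. It gives the time, the measured TCP pose, the force, the opening and the grip force at its end, in the units of the state.
- r.get_obs(): the state, without advancing time (a new reading comes with each control period).
- r.grab_frame(name): name is "scene" or "top" or "wrist"; returns a dict with "image" (420x560x3 uint8, red, green, blue), "depth" (420x560 float32, m along the optical axis (not along the pixel's ray), 0 where there is no reading), "mtx" (3x3 intrinsics, pixels), "rvec" (rotation vector, rad) and "tvec" (3), from world to camera coordinates, as OpenCV has them. Camera axes: x right, y down, z forward; pixel columns grow to the right and rows downward; lengths in m; the calibration is good to about 2 mm. A picture is of the moment at which its call begins.
- r.hand_in(): hands the job in; it is judged then, once.
The state is a dict: "clock": time; "joints": joint angles; "qvel": joint speeds; "tau": joint torques, N m; "tcp_pos": TCP position; "orientation": TCP orientation; "contact_force": force on the tool from outside, world axes, zero at the start; "moment": the same for the moment, N m; "grip_width": finger opening in m; "gripper_force": force on a finger pad.
Only numpy, scipy, OpenCV 4.12 (cv2) and the standard library are available. Lean on these libraries where they do the work, as an engineer would, in place of code of your own. Each camera call takes 0.05 s, during which the arm holds its last target. There are 200 camera calls.

TASK

Tip both grey parts crates over, away from you, onto their backs by pushing with the fingertips, so that their undersides show. Only then push the one that has a stamp (a dark ring with a bar) underneath away from you, still on its back, until it lies squarely astride the dark dispatch line, the line running under its middle, and leave the other crate on its back well short of the line. Only push: pinch and lift nothing, and do not disturb the things standing round the crates.

Things in the scene. Friction and masses are not known exactly. Their poses are not given: they have to be found in the camera images.
- crate_a: grey lidded parts crate, loose closed box 50 mm deep (own x) x 84 mm wide (own y) x 70 mm high (own z), 0.15 to 0.31 kg. Origin: centre of underside. At the start upright, own x away from the robot (within 9 degrees). Stamped underneath: a flat dark ring 42 mm across with a bar across it. Upright, both crates look alike; either may be left or right.
- crate_b: grey lidded parts crate, loose closed box 50 mm deep (own x) x 84 mm wide (own y) x 70 mm high (own z), 0.15 to 0.31 kg. Origin: centre of underside. At the start upright, own x away from the robot (within 9 degrees). Underside plain, not stamped.
- crate_a_mid (a point): centre of crate_a's volume, 35 mm above its underside. On its back the crate is 70 mm long away from the robot, 84 mm wide, 50 mm high: own x points down, own z away from the robot, the underside faces the robot
- crate_a_heel (a point): middle of crate_a's far bottom edge, 25 mm along own x from its origin; it stays on the table. Pushed away from the robot near the top of its near face the crate tips over this edge, balances at about 35 degrees, then falls onto its back by itself
- crate_b_mid (a point): centre of crate_b's volume, 35 mm above its underside. On its back the crate is 70 mm long away from the robot, 84 mm wide, 50 mm high: own x points down, own z away from the robot, the underside faces the robot
- crate_b_heel (a point): middle of crate_b's far bottom edge, 25 mm along own x from its origin; it stays on the table. Pushed away from the robot near the top of its near face the crate tips over this edge, balances at about 35 degrees, then falls onto its back by itself
- dispatch_line: the dispatch line: a flat dark strip marked on the table beyond the crates, 16 mm wide (own x, pointing away from the robot) and 560 mm long (own y, left-right), with a short cross mark at each end; flush, nothing to bump over. Origin at its centre, on the table. It is fixed, turned by up to about 3 degrees, and lies at least 40 mm beyond where the middle of a tipped crate comes to lie
- weight: brass calibration weight, 30 mm across, 40 mm high, standing between the crates; a bystander, origin at the centre of its underside
- loupe: black stand loupe, 41 mm across, 44 mm high, standing between the crates; a bystander, origin at the centre of its underside
- ring_gauge: steel setting ring lying flat, 48 mm across, 18 mm high, on the right; a bystander, origin at the centre of its underside
- v_block: ground steel V-block, 45 x 44 x 36 mm, on the right; a bystander, origin at the centre of its underside
- lens_case: closed black lens case, 58 x 56 x 44 mm, on the left; a bystander, origin at the centre of its underside
- cone: brass taper plug, 26 mm across, 27 mm high, on the left; a bystander, origin at the centre of its underside

How it is judged:
On the way:
1. both crates lie on their backs, undersides towards the robot, before either is at the dispatch line (angle between each of crate_a, crate_b's own x axis and vertical above 2.95 rad and x of each of crate_a_mid, crate_b_mid in the frame of dispatch_line below -0.025 m and linear speed of each of crate_a, crate_b below 0.02 m/s and angular speed of each of crate_a, crate_b below 0.2 rad/s), for 0.2 s.
At the end, for the whole second after the job is handed in: crate_a (stamped) rests on its back (within 11 degrees), its middle within 15 mm of the line's centre line and 250 mm of the line's middle, less than 0.3 rad off square; crate_b rests on its back, its middle over 25 mm short of the line (angle between each of crate_a, crate_b's own x axis and vertical above 2.95 rad and x of crate_a_mid in the frame of dispatch_line between -0.015 and 0.015 m and y of crate_a_mid in the frame of dispatch_line between -0.25 and 0.25 m and angle between the z axis of crate_a and the x axis of dispatch_line, either way round below 0.3 rad and x of crate_b_mid in the frame of dispatch_line below -0.025 m and linear speed of each of crate_a, crate_b below 0.02 m/s and angular speed of each of crate_a, crate_b below 0.2 rad/s); the robot touches nothing.
It fails at once if a crate is lifted or tipped any other way than over its far bottom edge (that edge rises more than 20 mm) (height (world z) of any of crate_a_heel, crate_b_heel above 0.02 m).
It fails at once if the unstamped crate_b is pushed to the dispatch line (x of crate_b_mid in the frame of dispatch_line above -0.025 m).
It fails at once if a bystander is moved more than 20 mm (distance of any of weight, loupe, ring_gauge, v_block, lens_case, cone from where it was at the start of the episode above 0.02 m).
It also fails if it takes over 69 s, if anything falls off the work surface, if the arm or the gripper's body presses on something with over 40 N, if the wrist force passes 120 N, or if a joint passes its speed limit or range.

## Working session

There is one attempt and no reset: what is moved stays moved. The work goes in short steps, Python scripts to look and compute and a tool call to move; the robot and the scene stay as the last step left them, time stands still between calls to the robot, and variables do not carry over. Pictures are saved under pics/ and viewed, at most 10 in all, crops included, and the job is handed in when it is done.

Besides the shell and the picture viewer there is one more tool, called after "Request:" as a command line: name --pt "numbers of a row" for each row, then --argument value for the rest. step_arm: Moves the arm, as the interface text tells. Its arguments: {"type":"object","properties":{"moves":{"type":"array","items":{"type":"array","items":{"type":"number"}}},"grip_force":{"type":"number"}},"required":["moves"]}

```bash
ls; mkdir -p pics; cat > h.py <<'E'
import numpy as np, cv2
from bench import r
from scipy.spatial.transform import Rotation as R
def grab(n):
    f=r.grab_frame(n); return f
def save(f,name): cv2.imwrite('pics/'+name+'.png',f['image'][:,:,::-1])
def cloud(f):
    K=f['mtx'];d=f['depth'];v,u=np.mgrid[:d.shape[0],:d.shape[1]]
    p=np.stack([(u-K[0,2])/K[0,0]*d,(v-K[1,2])/K[1,1]*d,d],-1)
    M=cv2.Rodrigues(np.array(f['rvec'],float))[0]
    P=(p-np.ravel(f['tvec']))@M
    P[d==0]=np.nan
    return P
def ray(f,u,v,z):
    K=f['mtx'];M=cv2.Rodrigues(np.array(f['rvec'],float))[0];t=np.ravel(f['tvec'])
    c=-M.T@t; d=M.T@np.linalg.inv(K)@np.array([u,v,1.]); return c+d*(z-c[2])/d[2]
E
python3 - <<'E'
from h import *
for n in('top','scene'):
    f=grab(n);save(f,n+'0');np.savez(''+n+'0.npz',**f)
    P=cloud(f);print(n,-cv2.Rodrigues(np.array(f['rvec'],float))[0].T@np.ravel(f['tvec']),np.nanmin(P,(0,1)),np.nanmax(P,(0,1)))
o=r.get_obs();print(o)
E
```

```text
pics
top [ 0.43034441 -0.01823481  0.92215446] [-0.16805494 -1.08188534 -0.767143  ] [1.65553268 0.96886306 0.375778  ]
scene [ 0.06241524 -0.5875868   0.41286751] [ 0.0136282  -0.58480812 -0.75897265] [3.63281343 0.97122544 0.65614922]
{'clock': 0.1, 'joints': array([ 1.13891488,  0.47773224,  0.02231586,  1.55639829, -0.01151301,
        1.10929218, -0.08310134]), 'qvel': array([-0.00072707, -0.00198823, -0.00058519, -0.00373526, -0.00038626,
        0.00044196, -0.0011051 ]), 'tau': array([ 4.84011689e-03, -5.97759712e+01,  1.61383364e+00, -2.81954634e+01,
        1.28374470e-02,  5.01257149e-03, -8.89723367e-06]), 'tcp_pos': array([ 0.21458256, -0.63939411,  0.23039319]), 'orientation': array([-3.09886555e+00, -5.06164385e-01,  5.86715554e-04]), 'contact_force': array([ 0.1588118 , -0.58508129,  0.08871664]), 'moment': array([-0.00929051, -0.02706723, -0.01589593]), 'gripper_force': 0.0, 'grip_width': 0.08504550191273914}
```

View pics/top0.png

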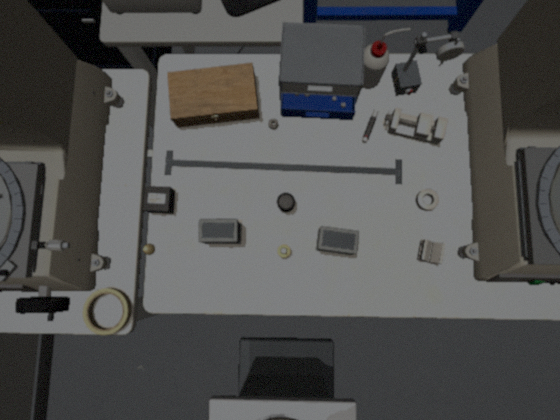

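View pics/scene0.png

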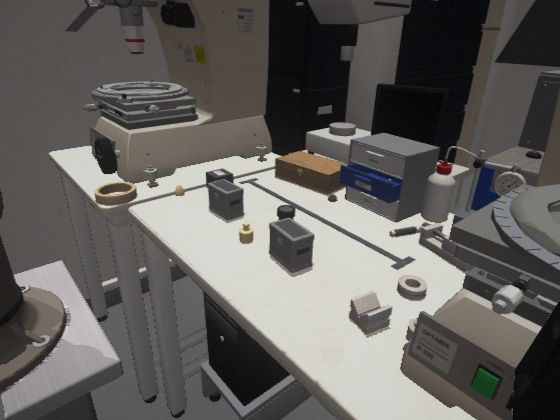

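```bash
python3 - <<'E'
from h import *
f=dict(np.load('top0.npz'));P=cloud(f)
z=P[...,2]
m=((z>0.012)&(z<0.2)&(P[...,0]>0.3)&(P[...,0]<1.0)&(abs(P[...,1])<.45)).astype(np.uint8)
n,l,s,c=cv2.connectedComponentsWithStats(m)
for i in range(1,n):
    if s[i,4]<40: continue
    q=P[l==i]; zt=np.percentile(q[:,2],95); t=q[q[:,2]>zt-0.008]
    b=cv2.minAreaRect(t[:,:2].astype(np.float32)*1000)
    print(s[i],zt.round(3),np.round(b[0]),np.round(b[1]),round(b[2],1),f['image'][l==i].mean(0).round())
E
```

```text
[ 278   22  132   98 8730] 0.167 [ 864. -118.] [258. 132.] 87.1 [63. 65. 72.]
[  452    24    75   258 11873] 0.189 [ 684. -439.] [445.  21.] 0.5 [68. 64. 58.]
[ 392   30   73   65 1697] 0.174 [ 888. -304.] [33. 86.] 9.6 [57. 57. 57.]
[   48    43    73   248 10221] 0.183 [769. 438.] [ 13. 203.] 87.1 [56. 53. 47.]
[ 167   62   92   64 4770] 0.061 [836. 172.] [118. 200.] 7.2 [97. 79. 59.]
[ 384  107   64   36 1389] 0.046 [ 768. -296.] [135.  51.] 76.3 [100.  99.  96.]
[362 114  14  27  80] 0.015 [ 765. -195.] [11. 68.] 67.2 [67. 64. 63.]
[143 186  31  27 751] 0.046 [586. 288.] [58. 56.] 89.4 [65. 64. 62.]
[417 189  22  21 276] 0.02 [ 594. -324.] [46. 48.] 1.9 [115. 114. 109.]
[277 192  18  19 275] 0.045 [583.  -2.] [41. 38.] 1.0 [57. 55. 53.]
[198 218  42  25 980] 0.072 [514. 142.] [50. 84.] 1.9 [74. 76. 75.]
[317 226  42  29 964] 0.072 [ 497. -115.] [84. 50.] 83.1 [74. 75. 74.]
[418 239  27  25 490] 0.036 [ 476. -324.] [45. 45.] 77.9 [99. 96. 91.]
[143 244   9  10  70] 0.028 [475. 311.] [14. 13.] 0.0 [98. 90. 69.]
[277 244  13  14 139] 0.04 [474.   2.] [12. 12.] 44.8 [119. 117.  97.]
[ 82 288  48  41 722] 0.026 [343. 395.] [102.  85.] 89.9 [102.  98.  78.]
[ 63 298   5  12  43] 0.091 [356. 449.] [ 3. 23.] 89.9 [4. 4. 5.]
```

The top view shows the left crate at px (219,231), the right crate at (338,241), the line from (169,163) to (399,171), and six bystanders. The weight and loupe stand between the crates. In the scene view both crates are upright.

```bash
cat >> h.py <<'E'
def plan(p,yaw,tilt=0):
    """shift (mm, tool axes) and turn from the present measured pose to p with the tool down, turned by yaw"""
    o=r.get_obs();R0=R.from_rotvec(o['orientation'])
    R1=R.from_euler('z',yaw)*R.from_rotvec([np.pi,0,0])
    print(o['clock'],o['tcp_pos'].round(4),o['orientation'].round(3),'shift',(R0.inv().apply(np.array(p)-o['tcp_pos'])*1000).round(1),'turn',(R0.inv()*R1).as_rotvec().round(3))
E
python3 - <<'E'
from h import *
f=dict(np.load('top0.npz'));g=f['image'].astype(int).sum(2)/3
m=((g<100)).astype(np.uint8);m[:150]=0;m[195:]=0;m[:,:178]=0;m[:,392:]=0
m[178:,:]=0
v,u=np.nonzero(m);print(len(u))
Q=np.array([ray(f,a,b,0)[:2] for a,b in zip(u,v)])
k=np.polyfit(Q[:,1],Q[:,0],1);print('line x=',k,Q[:,1].min(),Q[:,1].max(),np.std(Q[:,0]-np.polyval(k,Q[:,1])))
print(ray(f,169,163,0),ray(f,399,171,0))
s=dict(np.load('scene0.npz'))
# check via scene view cloud: crates
P=cloud(s);
for n,c in(('L',(.514,.142)),('R',(.497,-.115))):
    q=P[(abs(P[...,0]-c[0])<.05)&(abs(P[...,1]-c[1])<.06)&(P[...,2]>.062)&(P[...,2]<.085)]
    print(n,len(q),cv2.minAreaRect((q[:,:2]*1000).astype(np.float32)),np.median(q[:,2]))
plan((.43,-.115,.2),-.12)
E
```

```text
1454
line x= [0.03326657 0.67120097] -0.2479323145291284 0.2559915201404956 0.004764409075835803
[0.67871789 0.27722644 0.        ] [ 0.66301502 -0.26631264  0.        ]
L 373 ((512.5430908203125, 137.36404418945312), (83.61203002929688, 51.842857360839844), 89.77888488769531) 0.07026688410642284
R 699 ((494.40924072265625, -118.83495330810547), (84.71015167236328, 50.92340087890625), 83.54080963134766) 0.07036699239959411
0.1 [ 0.2146 -0.6394  0.2304] [-3.099e+00 -5.060e-01  1.000e-03] shift [ 371.1 -428.5   31.1] turn [-0.002  0.     0.444]
```

Request:
step_arm --pt "371 -428 31 0 0 0.444 40" --pt "371 -428 31 0 0 0.444 40" --pt "371 -428 31 0 0 0.444 40" --pt "371 -428 31 0 0 0.444 40" --pt "371 -428 31 0 0 0.444 40" --pt "371 -428 31 0 0 0.444 40" --pt "371 -428 31 0 0 0.444 40" --pt "371 -428 31 0 0 0.444 40"

```text
clock: 0.9
tcp_pos: [0.3669, -0.2686, 0.2093]
orientation: [3.136, -0.189, -0.0]
contact_force: [1.8, -0.7, -0.2]
grip_width: 0.0402
gripper_force: 0.0
```

```bash
python3 -c "
from h import *
plan((.43,-.116,.2),-.12)"
```

```text
0.9 [ 0.3669 -0.2686  0.2093] [ 3.136 -0.189 -0.   ] shift [  44.3 -159.     9.3] turn [ 0.  0. -0.]
```

Request:
step_arm --pt "44 -159 9 0 0 0 40" --pt "44 -159 9 0 0 0 40" --pt "44 -159 9 0 0 0 40" --pt "44 -159 9 0 0 0 40" --pt "44 -159 50 0 0 0 40" --pt "44 -159 90 0 0 0 40" --pt "44 -159 130 0 0 0 40" --pt "44 -159 130 0 0 0 40"

```text
clock: 1.7
tcp_pos: [0.4255, -0.1172, 0.0754]
orientation: [-3.134, 0.188, 0.015]
contact_force: [-0.7, 1.1, 0.2]
grip_width: 0.0402
gripper_force: 0.0
```

```bash
python3 - <<'E'
from h import *
plan((.45,-.116,.062),-.12)
f=grab('scene');save(f,'s1')
w=grab('wrist');P=cloud(w);print(-cv2.Rodrigues(np.array(w['rvec'],float))[0].T@np.ravel(w['tvec']))
q=P[(P[...,2]>.06)&(P[...,2]<.08)&(P[...,0]>.45)]
print(len(q),cv2.minAreaRect((q[:,:2]*1000).astype(np.float32)))
cv2.imwrite('pics/c1.png',np.hstack([f['image'],w['image']])[::,:,::-1][::1,::1] if 0 else cv2.resize(np.hstack([f['image'],w['image']])[:,:,::-1],(800,300)))
E
```

```text
1.7 [ 0.4255 -0.1172  0.0754] [-3.134  0.188  0.015] shift [24.3 -4.1 13.2] turn [-0.001  0.01   0.   ]
[ 0.4952421  -0.12541776  0.21937007]
21271 ((494.7514343261719, -115.85738372802734), (84.45978546142578, 50.15785598754883), 82.64899444580078)
```

View pics/c1.png

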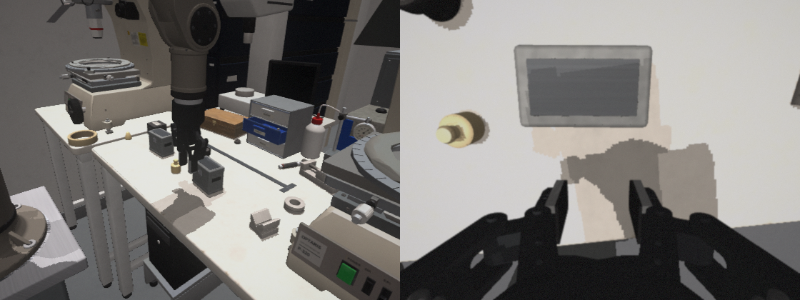

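Request:
step_arm --pt "5 -9 15 0 0 0 40" --pt "15 -9 15 0 0 0 40" --pt "25 -9 15 0 0 0 40" --pt "32 -9 15 0 0 0 40" --pt "38 -9 15 0 0 0 40" --pt "43 -9 15 0 0 0 40" --pt "48 -9 15 0 0 0 40" --pt "53 -9 15 0 0 0 40"

```text
clock: 2.6
tcp_pos: [0.4846, -0.1161, 0.0656]
orientation: [3.135, -0.19, 0.003]
contact_force: [-1.8, -0.7, 2.3]
grip_width: 0.04
gripper_force: 0.9
```

```bash
python3 - <<'E'
from h import *
f=grab('scene');w=grab('wrist')
cv2.imwrite('pics/c2.png',np.hstack([f['image'][150:290,200:400].repeat(2,0).repeat(2,1),cv2.resize(w['image'],(373,280))])[:,:,::-1])
E
```

```text
(no output)
```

View pics/c2.png

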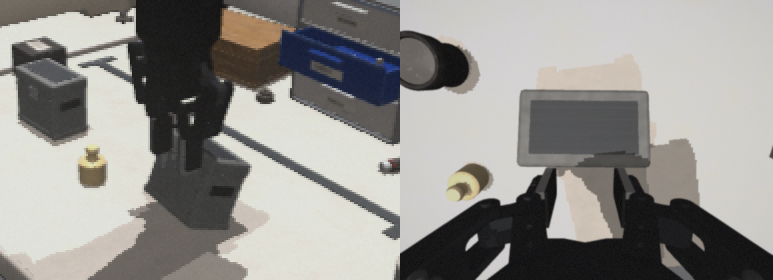

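The crop shows the right crate tilting forward, still square to the fingers. I'll carry on.

Request:
step_arm --pt "5 0 3 0 0 0 40" --pt "10 0 4 0 0 0 40" --pt "15 0 4 0 0 0 40" --pt "20 0 4 0 0 0 40" --pt "25 0 4 0 0 0 40" --pt "29 0 4 0 0 0 40" --pt "32 0 4 0 0 0 40" --pt "32 0 4 0 0 0 40"

```text
clock: 3.5
tcp_pos: [0.5155, -0.1193, 0.0605]
orientation: [-3.136, 0.189, -0.001]
contact_force: [0.9, 0.2, -1.1]
grip_width: 0.04
gripper_force: 0.0
```

```bash
python3 - <<'E'
from h import *
f=grab('scene');w=grab('wrist')
cv2.imwrite('pics/c3.png',np.hstack([f['image'][150:290,200:400].repeat(2,0).repeat(2,1),cv2.resize(w['image'],(373,280))])[:,:,::-1])
plan((.43,-.11,.12),-.12)
P=cloud(w);q=P[(P[...,2]>.04)&(P[...,2]<.058)&(P[...,0]>.5)]
print(len(q),cv2.minAreaRect((q[:,:2]*1000).astype(np.float32)) if len(q) else '')
E
```

```text
3.6 [ 0.5149 -0.1193  0.0604] [ 3.136 -0.189 -0.   ] shift [-85.4   1.  -59.6] turn [ 0.  0. -0.]
29734 ((566.3461303710938, -77.4397201538086), (179.1583709716797, 70.67313385009766), 82.57099914550781)
```

View pics/c3.png

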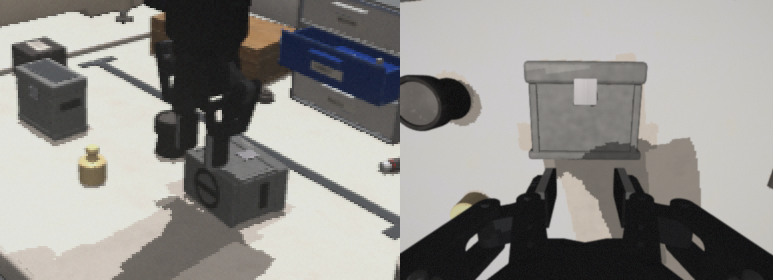

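The right crate is on its back, with the ring and bar stamp visible at about (208,188) in the crop, so it is crate_a. The left crate is next.

```bash
python3 -c "
from h import *
plan((.44,.139,.13),.02)
plan((.44,.139,.06),.02)"
```

```text
3.6 [ 0.5149 -0.1193  0.0604] [ 3.136 -0.189 -0.   ] shift [-105.3 -247.4  -69.6] turn [ 0.    0.   -0.14]
3.6 [ 0.5149 -0.1193  0.0604] [ 3.136 -0.189 -0.   ] shift [-105.3 -247.4    0.4] turn [ 0.    0.   -0.14]
```

Request:
step_arm --pt "-10 0 -40 0 0 0 40" --pt "-40 -20 -70 0 0 0 40" --pt "-70 -60 -70 0 0 -0.07 40" --pt "-90 -105 -70 0 0 -0.14 40" --pt "-105 -150 -70 0 0 -0.14 40" --pt "-105 -198 -70 0 0 -0.14 40" --pt "-105 -247 -70 0 0 -0.14 40" --pt "-105 -247 -70 0 0 -0.14 40"

```text
clock: 4.4
tcp_pos: [0.4407, 0.1461, 0.1314]
orientation: [-3.137, -0.046, -0.004]
contact_force: [1.0, 0.1, 0.0]
grip_width: 0.0401
gripper_force: 0.0
```

```bash
python3 - <<'E'
from h import *
w=grab('wrist');P=cloud(w)
m=((P[...,2]>.06)&(P[...,2]<.08)&(P[...,0]>.45)&(P[...,1]>.05)).astype(np.uint8)
q=P[m>0];print(cv2.minAreaRect((q[:,:2]*1000).astype(np.float32)))
plan((.44,.139,.06),.02)
E
```

```text
((512.1248779296875, 141.8364715576172), (50.176849365234375, 84.4218978881836), 1.0609372854232788)
4.45 [0.4402 0.1423 0.1308] [-3.14e+00 -4.10e-02 -1.00e-03] shift [-0.4  3.4 70.8] turn [-0.002 -0.001  0.006]
```

Request:
step_arm --pt "0 1 40 0 0 0 40" --pt "5 1 69 0 0 0 40" --pt "15 1 69 0 0 0 40" --pt "25 1 69 0 0 0 40" --pt "34 1 69 0 0 0 40" --pt "40 1 69 0 0 0 40" --pt "45 1 69 0 0 0 40" --pt "50 1 69 0 0 0 40"

```text
clock: 5.25
tcp_pos: [0.4909, 0.1385, 0.0621]
orientation: [-3.141, -0.031, -0.001]
contact_force: [-1.1, 0.5, 1.7]
grip_width: 0.0397
gripper_force: 0.8
```

Request:
step_arm --pt "5 0 0 0 0 0 40" --pt "10 0 0 0 0 0 40" --pt "15 0 0 0 0 0 40" --pt "20 0 0 0 0 0 40" --pt "25 0 0 0 0 0 40" --pt "30 0 0 0 0 0 40" --pt "35 0 0 0 0 0 40" --pt "40 0 0 0 0 0 40"

```text
clock: 6.05
tcp_pos: [0.5308, 0.1393, 0.0614]
orientation: [3.141, 0.031, -0.0]
contact_force: [-0.5, 0.4, 0.5]
grip_width: 0.04
gripper_force: 0.0
```

```bash
python3 - <<'E'
from h import *
f=grab('scene');w=grab('wrist')
cv2.imwrite('pics/c4.png',np.hstack([f['image'][130:270,160:360].repeat(2,0).repeat(2,1),cv2.resize(w['image'],(373,280))])[:,:,::-1])
E
```

```text
(no output)
```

View pics/c4.png

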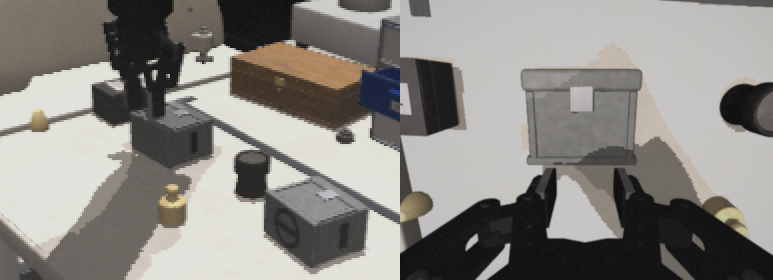

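Both crates are now on their backs. The left one shows a plain underside, and the stamped one is at about (315,222) in the crop. I'll go back behind crate_a.

Request:
step_arm --pt "-10 0 -40 0 0 0 40" --pt "-40 20 -70 0 0 0 40" --pt "-70 60 -70 0 0 0.07 40" --pt "-86 105 -70 0 0 0.14 40" --pt "-86 150 -70 0 0 0.14 40" --pt "-86 196 -70 0 0 0.14 40" --pt "-86 242 -70 0 0 0.14 40" --pt "-86 242 -70 0 0 0.14 40"

```text
clock: 6.95
tcp_pos: [0.4484, -0.1109, 0.1315]
orientation: [3.132, -0.204, 0.0]
contact_force: [-0.5, 1.1, 0.2]
grip_width: 0.0399
gripper_force: 0.0
```

```bash
cat > m.py <<'E'
from h import *
for n in('wrist','top'):
    w=grab(n);P=cloud(w)
    for s,(a,b) in(('A',(-.2,-.055)),('B',(.09,.21))):
        m=((P[...,2]>.042)&(P[...,2]<.058)&(P[...,0]>.5)&(P[...,0]<.75)&(P[...,1]>a)&(P[...,1]<b)).astype(np.uint8)
        k,l,st,_=cv2.connectedComponentsWithStats(m)
        if k<2: continue
        i=1+st[1:,4].argmax();q=P[l==i]
        if len(q)<100: continue
        (x,y),d,an=cv2.minAreaRect((q[:,:2]*1000).astype(np.float32))
        print(n,s,(round(x,1),round(y,1)),np.round(d,1),round(an,1),'line dx mm',round(x-671.2-.0333*y,1))
E
python3 - <<'E'
import m
from h import *
w=grab('wrist');g=w['image'].astype(int).sum(2)/3;P=cloud(w)
k=(abs(P[...,2])<.01)&(P[...,0]>.62)&(P[...,0]<.72)&(P[...,1]>-.25)&(P[...,1]<.05)&(g<90)
v,u=np.nonzero(k);print(k.sum())
if len(u)>100:
    Q=np.array([ray(w,a,b,0)[:2] for a,b in zip(u,v)]);print(np.polyfit(Q[:,1],Q[:,0],1),Q.min(0),Q.max(0))
plan((.46,-.105,.03),-.12)
E
```

```text
wrist A (555.4, -123.8) [84.  61.2] 82.8 line dx mm -111.7
top A (562.3, -123.5) [83.7 69.9] 83.3 line dx mm -104.8
top B (573.8, 144.2) [69.9 83.5] 1.5 line dx mm -102.2
0
7.1 [ 0.449  -0.1039  0.1314] [-3.136  0.189  0.   ] shift [ 11.   -0.2 101.4] turn [-0.     0.    -0.001]
```

Request:
step_arm --pt "0 6 45 0 0 0 40" --pt "0 6 85 0 0 0 40" --pt "5 6 109 0 0 0 40" --pt "25 6 109 0 0 0 40" --pt "45 6 109 0 0 0 40" --pt "58 6 109 0 0 0 40" --pt "65 6 109 0 0 0 40" --pt "70 6 109 0 0 0 40"

```text
clock: 7.9
tcp_pos: [0.5171, -0.1177, 0.0224]
orientation: [-3.136, 0.187, 0.004]
contact_force: [-4.9, 0.8, 3.9]
grip_width: 0.0401
gripper_force: 2.1
```

Request:
step_arm --pt "6 0 0 0 0 0 40" --pt "12 0 0 0 0 0 40" --pt "19 0 0 0 0 0 40" --pt "26 0 0 0 0 0 40" --pt "33 0 0 0 0 0 40" --pt "40 0 0 0 0 0 40" --pt "47 0 0 0 0 0 40" --pt "54 0 0 0 0 0 40"

```text
clock: 8.7
tcp_pos: [0.5722, -0.1253, 0.0224]
orientation: [3.136, -0.189, 0.0]
contact_force: [-2.6, 0.3, 0.0]
grip_width: 0.0399
gripper_force: 0.7
```

Request:
step_arm --pt "6 0 0 0 0 0 40" --pt "12 0 0 0 0 0 40" --pt "17 0 0 0 0 0 40" --pt "22 0 0 0 0 0 40" --pt "26 0 0 0 0 0 40" --pt "30 0 0 0 0 0 40" --pt "30 0 0 0 0 0 40"

```text
clock: 9.4
tcp_pos: [0.6023, -0.1288, 0.0226]
orientation: [-3.136, 0.189, -0.002]
contact_force: [0.6, 0.5, -0.8]
grip_width: 0.0399
gripper_force: 0.0
```

```bash
python3 m.py; python3 -c "
from h import *
plan((.621,-.13,.021),-.12)"
```

```text
wrist A (636.6, -134.8) [84.2 92.1] 82.9 line dx mm -30.1
top B (573.2, 143.8) [69.6 83.8] 2.4 line dx mm -102.8
9.5 [ 0.602  -0.1288  0.0227] [ 3.136e+00 -1.890e-01  2.000e-03] shift [19.  -1.1  1.8] turn [-0.    -0.001 -0.   ]
```

Request:
step_arm --pt "5 0 0 0 0 0 40" --pt "10 0 0 0 0 0 40" --pt "14 0 0 0 0 0 40" --pt "17 0 0 0 0 0 40" --pt "19 0 0 0 0 0 40" --pt "19 0 0 0 0 0 40"

```text
clock: 10.1
tcp_pos: [0.6207, -0.1311, 0.0224]
orientation: [-3.136, 0.189, -0.001]
contact_force: [-2.6, 0.6, 0.6]
grip_width: 0.0397
gripper_force: 1.1
```

Request:
step_arm --pt "-15 0 0 0 0 0 40" --pt "-45 0 0 0 0 0 40" --pt "-80 0 -20 0 0 0 40" --pt "-120 0 -60 0 0 0 40" --pt "-160 0 -90 0 0 0 40" --pt "-190 0 -100 0 0 0 40" --pt "-190 0 -100 0 0 0 40" --pt "-190 0 -100 0 0 0 40"

```text
clock: 10.9
tcp_pos: [0.4327, -0.1085, 0.1233]
orientation: [3.135, -0.189, 0.006]
contact_force: [0.3, 0.6, 0.7]
grip_width: 0.0399
gripper_force: 0.0
```

```bash
python3 m.py; python3 -c "
from h import *
f=grab('top');save(f,'top9')
f=grab('scene');save(f,'s9')"
```

```text
top A (667.5, -137.1) [83.9 71.3] 83.3 line dx mm 0.9
top B (573.5, 144.0) [69.8 83.1] 1.7 line dx mm -102.5
```

View pics/top9.png

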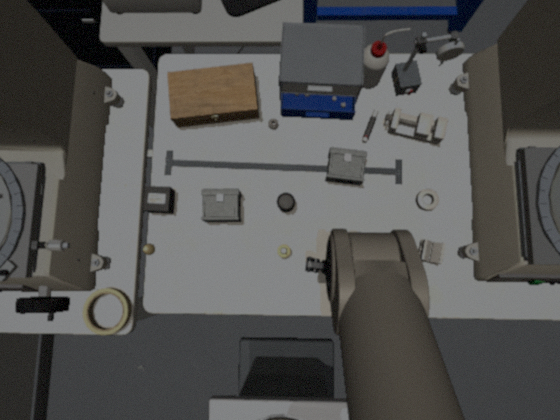

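View pics/s9.png

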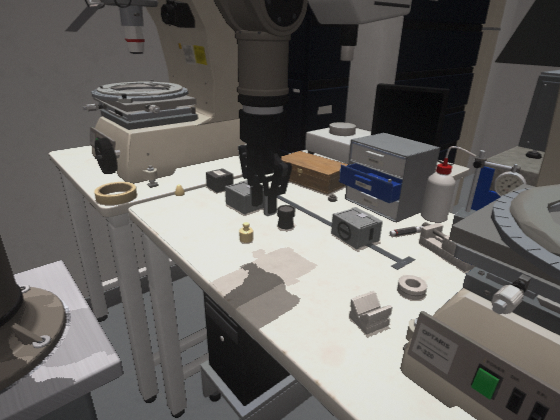

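The stamped crate lies astride the line at (347,166), measured 1 mm off its centre. The plain crate is 102 mm short of it at (221,205), and the bystanders haven't moved.

```bash
python3 -c "
from bench import r
print(r.hand_in())"
```

```text
the job is handed in; nothing more can be done
None
```

Job handed in, with no verdict returned: both crates are on their backs, the stamped one within about 1 mm of the line's centre, the plain one about 102 mm short, and the bystanders look unmoved in the final pictures.

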